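Loosen the jig's lock wheel by two turns and push the slide home

ROBOT

A 6-joint arm with a two-finger parallel gripper is mounted at the origin on the work surface. World frame = base frame: x ahead of the robot, y to its left, z up, the work surface at z = 0. Lengths are in mm, angles in rad, forces in N, time in s.
With the tool pointing down it reaches from about 275 to 1000 mm from the base axis. Payload 8.4 kg.
Tool frame: the origin (TCP) lies on the centre line of the jaws, within the pads' length; the fingertips stand 17 mm ahead of it and the grasp point (between the pads) lies 2 mm behind it (r.tcp_to_tips is the z of the fingertips in the tool frame, in mm); z points along the fingers, y is the direction in which the jaws open and shut (so a half turn about z gives the same grasp; the last joint's range is limited). The gripper opens to 85 mm and grips with 20 to 120 N. Pads are 22 mm wide; open, the fingers measure 114 mm over their backs; the gripper's body (76 mm by 85 mm) begins 54 mm behind the grasp point. The pads swing forward as they close: fully open they stand 13 mm farther back than shut.
Start: joints at [-1.193, 0.353, 1.633, -0, 1.155, -0.002], TCP at [231.708, -580.465, 248.281] pointing down, gripper open.
Joint ranges: [-2.63, 2.63], [-0.92, 2.1], [0.06, 2.66], [-1.3, 4.44], [0, 2.69], [-3.02, 3.02]. Speed limits (rad/s): [2.22, 2.22, 2.79, 3.14, 3.14, 3.14].

INTERFACE

Orientations are given as [roll, pitch, yaw] about the fixed x, y, z axes, in that order (R = Rz(yaw) Ry(pitch) Rx(roll)).
In Python, from rig import r, cams, job gives the robot as it stands.
- The arm moves only by the tool drive_tool, never from a script. Its argument "deltas" is a list of rows, each a list of 4 numbers: the shift along the tool's x, y, z in cm, then the turn about the tool's z in rad. In form: [[x, y, z, roll], ...]. A call has 1 to 12 rows; each row shifts and turns the commanded pose from where the row before left it, along the tool's axes as they then stand; what a row does not reach is not made up. A row lasts 1/12 s, in which the tool goes at most 41.7 mm and 7.16 degrees, less where a joint would pass 70% of its speed; a pose out of reach is approached as far as the arm can. A call with a gripper value outside its range is refused whole. "jaw" is the closure, from 0 (fully open) to 1 (shut), set as the call begins (left out, the last holds). The fingers move at their own pace and stop on an object; "force" is the grip in N (left out, the last holds). Time passes only in rows, so rows that do not move let the fingers close. It gives the time, the measured TCP pose, the force and the opening at its end, in the units of the state.
- r.sense(): the state, without advancing time (a new reading comes with each control period).
- cams.grab_frame(name): name is "scene" or "top" or "wrist"; returns (picture, depth): 480x640x3 uint8, red, green, blue; 480x640 float32, mm along the optical axis (not along the pixel's ray), 0 where there is no reading.
- cams.camera_params(name): a dict with "fx", "fy", "cx", "cy" (pixels), "k1" (the pictures are not rectified: a ray, as slopes to the right and down, at radius r is drawn at 1 + k1 r^2 times it, then the intrinsics apply), "R" (3x3) and "t" (3): a world point X has camera coordinates R X + t. Camera axes: x right, y down, z forward; pixel columns grow to the right and rows downward; lengths in mm; the calibration is good to about 2 mm. A picture is of the moment at which its call begins: read the wrist's pose just before it. camera_params takes no time and is no camera call; for the wrist camera it gives the pose at the moment of the call.
- job.sign_off(): hands the job in, once; it reports no verdict.
The state is a dict: "clock": time; "qpos": joint angles; "qvel": joint speeds; "joint_efforts": joint torques, N m; "eef_pos": TCP position; "tcp_rot": TCP orientation; "contact_force": force on the tool from outside, world axes, zero at the start; "wrist_torque": the same for the moment, N m; "opening": opening from 0.0 (shut) to 1.0 (fully open).
Only numpy, scipy, OpenCV 4.12 (cv2) and the standard library are available. Lean on these libraries where they do the work, as an engineer would, in place of code of your own. Each camera call takes 0.05 s, during which the arm holds its last target. There are 200 camera calls.

TASK

Roll a fingertip round the knurled rim of the lock wheel on the routing jig to loosen it, counterclockwise seen from above, by two full turns and no more. Then push the jig's slide by the back of its wooden block under the bridge until it butts on the end stop, and take the hand away. Nothing is to be picked up: the slide stays down in its track and the things lying around stay where they are.

Things in the scene. Friction and masses are not known exactly. Their poses are not given: they have to be found in the camera images.
- jig: Routing jig fixed to the bench, plywood bed 340 x 130 x 12 mm. Origin at the centre of the bed's underside, on the bench; z up. A track runs along its x axis between two aluminium rails (inner faces 53 mm apart, tops 24 mm above the bench) that guide the slide.
- bridge (a point): Centre of the top of the bridge over the track, jig x = +80 mm, 48 mm above the bench: an aluminium plate 100 (x) x 104 (y) x 8 mm on four 12 mm posts, open underneath (40 mm above the bench). The lock wheel sits on it. A dark line on its +x edge marks the wheel's tight position.
- lockwheel (a joint): Turn of the lock wheel about its upright axis, rad: 0 = fully tight (always the start, against a stop), growing counterclockwise seen from above, 6.283 per full turn. It stays where it is left (friction about 0.05 N m); no stop before 4 turns. It draws up the stop bolt under it, 7 mm per turn.
- wheel_top (a point): Fixed point on the wheel's axis at its ridge crests, 72.5 mm above the bench, jig x = +80, y = 0 mm. Aluminium wheel 80 mm across, 18.5 mm high. Knurl: 30 rounded ridges, on top 26 to 40 mm from the axis, 5.5 mm above the recessed middle, running on down the side. It sits on a spring and gives under a finger by up to 5 mm (3 N to start, 10 N at the end, then a hard stop).
- wheel_mark (a point): Point on the crest of the wheel's rim, 37 mm from the axis, at the outer end of the dark radial line on the wheel's top; it turns with the wheel. When tight it points along jig +x.
- bolt_tip (a point): Lower end of the 12 mm steel stop bolt under the wheel, at jig x = +80, y = 0 mm. Tight, it is 13.5 mm above the bench and blocks the slide's plate; it rises as the wheel is loosened and clears the plate (top 22 mm above the bench) after about 1.3 turns.
- slide: Loose slide in the track, 0.25 to 0.5 kg: steel plate 160 (x) x 50 x 10 mm with an upright wooden block at its -x end, 20 (x) x 46 (y) mm, top 50 mm above the plate's underside. Origin at the centre of the underside, 12 mm above the bench; +x towards the end stop. It starts 3 to 27 mm short of the bolt; home, its origin is at jig x = +70 mm. Friction 2 to 6 N.
- push_face (a point): Centre of the wooden block's flat back face (the slide's -x end, facing away from the bridge), 42 mm above the bench; push here along jig +x. The bed behind it is clear.
- front_edge (a point): Middle of the top of the slide's front edge, 80 mm ahead (+x) of its origin, 22 mm above the bench.
- end_stop (a point): Middle of the end stop's face that the slide's front edge butts on, jig x = +150 mm, 22 mm above the bench. The dark steel stop crosses the track, 15 (x) x 100 (y) mm, top 30 mm above the bench.
- cork_block: Bystander: cork sanding block, 100 x 55 x 32 mm; origin near the middle of its underside.
- block_plane: Bystander: small hand plane, dark steel sole with dark wood grips, 110 x 45 x 41 mm; origin near the middle of its underside.
- offcut: Bystander: pale wood offcut, 90 x 50 x 28 mm; origin near the middle of its underside.
- screwdriver: Bystander: screwdriver lying flat, length 170 mm; origin near its middle, its length along its x.
- rasp: Bystander: flat steel rasp with a round black handle, lying, length 240 mm; origin near its middle, its length along its x.
- bottle: Bystander: closed bottle, 60 across, height 160 mm; origin near the middle of its underside.
- mug: Bystander: white mug, 76 across, height 90 mm; origin near the middle of its underside.
Not all that is in view belongs to the job. Of the things that look like the slide, the middle-sized one is meant.

How it is judged:
By the outcome, as a careful person would: the job done as asked, in the order asked, and still so for the second after the job is handed in, with the robot touching nothing.
It also fails if it takes over 64 s, if anything falls off the work surface, if the arm or the gripper's body presses on something with over 40 N, if the wrist force passes 120 N, or if a joint passes its speed limit or range.

## Working session

There is one attempt and no reset: what is moved stays moved. The work goes in short steps, Python scripts to look and compute and a tool call to move; the robot and the scene stay as the last step left them, time stands still between calls to the robot, and variables do not carry over. Pictures are saved under pics/ and viewed, about 8 in all and at most 12, crops included, and the job is handed in when it is done.

Besides the shell and the picture viewer there is one more tool, called as name([rows], argument=value, ...), one row to a line, values as JSON. drive_tool: Moves the arm, as the interface text tells. Its arguments: {"type":"object","properties":{"deltas":{"type":"array"},"jaw":{"type":"number"},"force":{"type":"number"}},"required":["deltas"]}

```bash
mkdir -p pics
cat > h.py <<'E'
import numpy as np, cv2
from rig import r, cams, job
def grab(n, save=None):
    P=cams.camera_params(n); im,d=cams.grab_frame(n)
    if save: cv2.imwrite('pics/'+save+'.png',im[:,:,::-1])
    return im,d,P
def ray(P,u,v):
    x,y=(u-P['cx'])/P['fx'],(v-P['cy'])/P['fy']
    rd=np.hypot(x,y); rr=rd
    for _ in range(30): rr=rd/(1+P['k1']*rr*rr)
    s=rr/rd if rd>0 else 1
    R=np.array(P['R']);t=np.array(P['t'])
    return -R.T@t, R.T@np.array([x*s,y*s,1.0])
def onplane(P,u,v,z):
    o,d=ray(P,u,v); return o+d*(z-o[2])/d[2]
def proj(P,X):
    c=np.array(P['R'])@np.array(X,float)+np.array(P['t']);a=c[:2]/c[2];a=a*(1+P['k1']*(a@a))
    return a*[P['fx'],P['fy']]+[P['cx'],P['cy']]
E
python3 - <<'E'
from h import *
s=r.sense(); print({k:np.round(v,3) for k,v in s.items()})
for n in('top','scene'):
    im,d,P=grab(n,n+'0'); print(n,P)
E
```

```text
{'clock': np.float64(0.0), 'qpos': array([-1.193,  0.354,  1.634, -0.   ,  1.155, -0.002]), 'qvel': array([-0.   , -0.   ,  0.002,  0.001, -0.001, -0.001]), 'joint_efforts': array([ 0.0000e+00, -6.0525e+01, -3.4207e+01,  0.0000e+00,  9.0000e-03,
        0.0000e+00]), 'eef_pos': array([ 231.52 , -580.053,  247.571]), 'tcp_rot': array([-3.14,  0.  ,  0.38]), 'contact_force': array([-0.106, -0.527,  0.178]), 'wrist_torque': array([ 0.054, -0.006,  0.012]), 'opening': np.float64(0.997)}
top {'fx': 610.1428039693533, 'fy': 610.1428039693533, 'cx': 307.82537868156646, 'cy': 234.08429793346048, 'k1': -0.02315255088635176, 'R': array([[ 0.07838422, -0.99691445,  0.00418337],
       [-0.97686159, -0.07764377, -0.19928088],
       [ 0.1989908 ,  0.0115339 , -0.97993348]]), 't': array([ -27.86185645,  523.1469834 , 1632.3345144 ])}
scene {'fx': 581.8991033113394, 'fy': 581.8991033113394, 'cx': 310.0083198921217, 'cy': 238.43763962517988, 'k1': -0.1498536807873429, 'R': array([[-0.58037238,  0.81427434, -0.01118914],
       [ 0.70432002,  0.49501084, -0.50881979],
       [-0.40878015, -0.30318569, -0.86080034]]), 't': array([ 310.20833559, -339.33329586, 1700.14173463])}
```

View pics/top0.png

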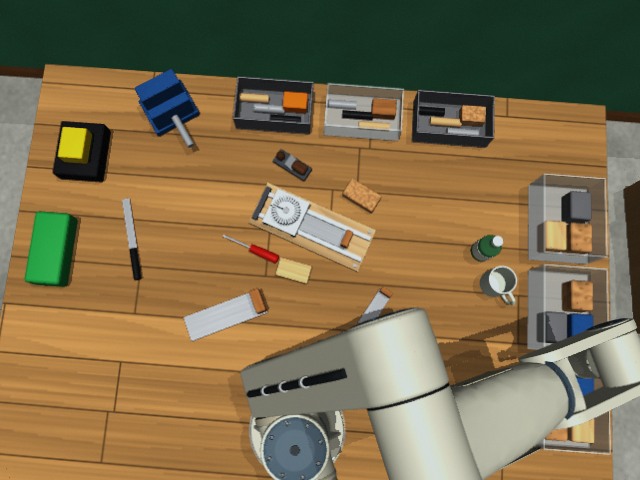

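View pics/scene0.png

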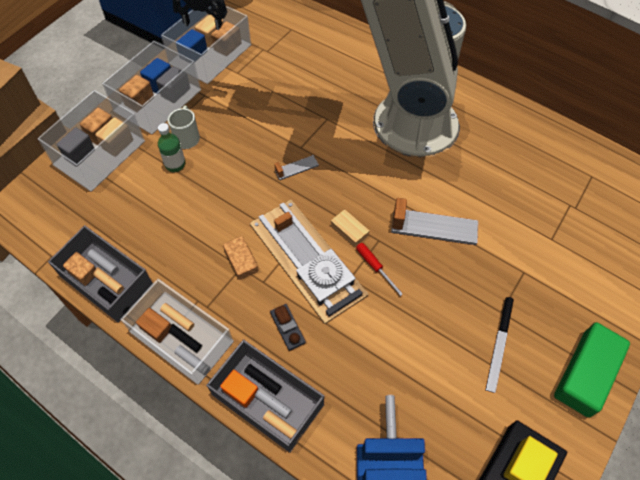

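The top view shows three slide-like things: a large one at (225,315), a small one at (373,307), and one in the jig's track with its block at (347,240). The one in the track is the middle-sized one, so it fits. The wheel is at (286,211) and the end stop at (262,203). I'll confirm with one enlarged crop.

Run:
```python
from h import *
im=cv2.imread('pics/top0.png'); c=im[175:280,240:385]
cv2.imwrite('pics/crop0.png',cv2.resize(c,None,fx=5,fy=5,interpolation=cv2.INTER_CUBIC))
```

```text
(no output)
```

View pics/crop0.png

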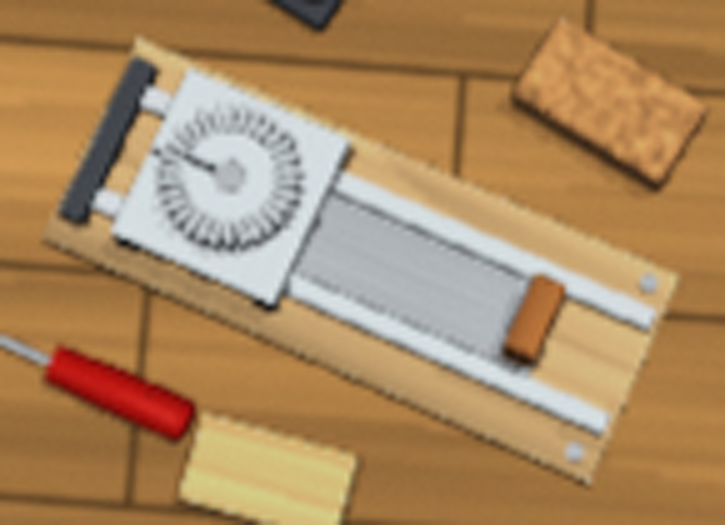

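The crop confirms the slide in the track: brown block at crop (535,320), wheel hub at (231,175), mark line pointing to (160,150) towards the end stop at (108,140). Next I measure the jig pose from the bed corners, bridge and wheel.

Run:
```python
from h import *
P=cams.camera_params('top')
f=lambda a,b,z:onplane(P,240+(a-2)/5,175+(b-2)/5,z)
C=[f(*p,12) for p in[(137,38),(678,276),(588,486),(43,238)]]
a,b,c,d=C  # a: +x end, far; b: -x end
for p in C: print(p.round(1))
print('len',[np.linalg.norm(x) .round(1) for x in(a-b,d-c,a-d,b-c)])
ux=(a-b+d-c);th=np.arctan2(ux[1],ux[0]);uy=(a-d+b-c);print('th',th,np.arctan2(uy[1],uy[0])-np.pi/2)
o=sum(C)/4;print('origin',o.round(1))
X=np.array([np.cos(th),np.sin(th)]);Y=np.array([-X[1],X[0]])
J=lambda p:np.array([(p[:2]-o[:2])@X,(p[:2]-o[:2])@Y]).round(1)
print('hub',J(f(231,175,67)),'markout',J(f(157,149,72.5)))
for q in[(188,70),(352,143),(272,305),(116,232)]:print('br',J(f(*q,48)))
for q in[(541,275),(566,288)]:print('blocktop',J(f(*q,62)))
for q in[(505,348),(530,362)]:print('blocktop',J(f(*q,62)))
# scene: hub
S=cams.camera_params('scene')
for x in(80,):
  w=o[:2]+80*X; print('pred hub scene',proj(S,[*w,67]),'top',proj(P,[*w,67]), w)
  for q in[(170,65),(-170,65),(-170,-65),(170,-65)]:
    print(q,proj(S,[*(o[:2]+q[0]*X+q[1]*Y),12]).round(1))
```

```text
[674.7 143.1  12. ]
[ 559.5 -175.6   12. ]
[ 435.6 -132.1   12. ]
[552.9 185.5  12. ]
len [np.float64(338.8), np.float64(338.6), np.float64(128.9), np.float64(131.2)]
th 1.2205138984248434 -1.906988304898317
origin [555.7   5.2  12. ]
hub [79.6 -1.9] markout [122.1   2.9]
br [129.7 -50.9]
br [ 28.3 -50.8]
br [30.2 51.8]
br [126.4  50.3]
blocktop [-98.7 -22.7]
blocktop [-114.2  -21.7]
blocktop [-97.3  22.9]
blocktop [-112.9   24.3]
pred hub scene [325.37458587 270.91673502] top [285.36754794 210.14079876] [583.12379798  80.34885791]
(170, 65) [368.4 294.8]
(-170, 65) [291.  199.6]
(-170, -65) [249.5 223.2]
(170, -65) [324.6 323.3]
```

drive_tool([
  [0, 0, 0, -0.12],
  [0, 0, 0, -0.12],
  [0, 0, 0, -0.12],
  [0, 0, 0, -0.12],
  [0, 0, 0, -0.12],
  [0, 0, 0, -0.12],
  [0, 0, 0, -0.12],
  [4.1, 0.6, 0, 0],
  [4.1, 0.6, 0, 0],
  [4.1, 0.6, 0, 0],
  [4.1, 0.6, 0, 0],
  [4.1, 0.6, 0, 0],
], jaw=1)

```text
clock: 1.1
eef_pos: [330.6, -396.4, 248.0]
tcp_rot: [-3.141, -0.0, 1.219]
contact_force: [0.3, 0.6, 1.0]
opening: 0.002
```

drive_tool([
  [4.1, 0.6, 0, 0],
  [4.1, 0.6, 0, 0],
  [4.1, 0.6, 0, 0],
  [4.1, 0.6, 0, 0],
  [4.1, 0.6, 0, 0],
  [4.1, 0.6, 0, 0],
  [4.1, 0.6, 0, 0],
  [4.1, 0.6, 0, 0],
  [4.1, 0.6, 0, 0],
  [4.1, 0.6, 0, 0],
  [4.1, 0.6, 0, 0],
  [0, 0, 0, 0],
])

```text
clock: 2.1
eef_pos: [550.2, 8.2, 248.2]
tcp_rot: [3.14, -0.003, 1.223]
contact_force: [-0.1, -0.8, 0.4]
opening: 0.0
```

Run:
```python
from h import *
s=r.sense(); print({k:np.round(v,3) for k,v in s.items()}, r.tcp_to_tips)
im,d,P=grab('wrist','w1'); print(P)
for z in (67,):print(proj(P,[583.1,80.3,z]))
```

```text
{'clock': np.float64(2.1), 'qpos': array([0.011, 0.236, 1.796, 0.002, 1.108, 0.357]), 'qvel': array([-0.079, -0.03 ,  0.058, -0.048,  0.017, -0.106]), 'joint_efforts': array([  3.529, -49.307, -32.858,   0.287,   0.235,   1.226]), 'eef_pos': array([550.247,   8.192, 248.232]), 'tcp_rot': array([ 3.140e+00, -3.000e-03,  1.223e+00]), 'contact_force': array([-0.104, -0.848,  0.399]), 'wrist_torque': array([-0.008,  0.07 ,  0.006]), 'opening': np.float64(0.0)} 17.0
{'fx': 361.8732944875355, 'fy': 361.8732944875355, 'cx': 318.0057822271488, 'cy': 237.59616154227197, 'k1': -0.05570238203961448, 'R': array([[ 0.94006225, -0.34099984,  0.0014411 ],
       [-0.32541564, -0.89582087,  0.30267082],
       [-0.10191973, -0.28499837, -0.95309406]]), 't': array([-514.18785369,  148.4310628 ,  438.84833346])}
[326.21441492 123.28964136]
```

View pics/w1.png

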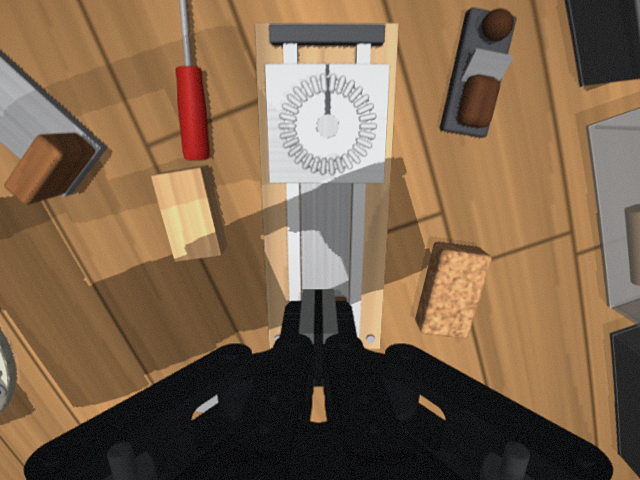

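Wrist view: hub at (326,126), mark line straight up to (327,66), bridge corners (266,65), (389,66), (390,182), (267,183), and shut fingertips at (318,295). I'll refine the axis from these.

Run:
```python
from h import *
P=cams.camera_params('wrist'); im=cv2.imread('pics/w1.png')
g=cv2.cvtColor(im,cv2.COLOR_BGR2GRAY)
print('hub67',onplane(P,326.5,126,67).round(1))
br=[onplane(P,u,v,48) for u,v in[(266,65),(389,66),(390,182),(267,183)]]
print([b.round(1) for b in br],'mean',np.mean(br,0).round(1))
a,b,c,d=br
print([np.linalg.norm(x).round(1) for x in(a-b,b-c,c-d,d-a)]); v=a-d+b-c; print('th',np.arctan2(v[1],v[0]))
hsv=cv2.cvtColor(im,cv2.COLOR_BGR2HSV)
# wheel dark ridges gaps: centroid of dark-ish/edge pixels inside bridge
sub=cv2.Laplacian(g,cv2.CV_32F,ksize=3)[70:180,272:384]; ys,xs=np.where(abs(sub)>150)
(cx,cy),(w,h_),an=cv2.fitEllipse(cv2.convexHull(np.c_[xs,ys].astype(np.float32))); print('ell',cx+272,cy+70,w,h_, onplane(P,cx+272,cy+70,71).round(1))
```

```text
hub67 [580.6  75.5  67. ]
[array([550.2, 138.6,  48. ]), array([646. , 103.2,  48. ]), array([618.7,   9.9,  48. ]), array([513.9,  46.9,  48. ])] mean [582.2  74.6  48. ]
[np.float64(102.2), np.float64(97.2), np.float64(111.1), np.float64(98.6)]
th 1.239474264278037
ell 332.0895309448242 127.48414611816406 98.33198547363281 117.07704162597656 [584.3  73.   71. ]
```

Run:
```python
from h import *
s=r.sense(); print(s['eef_pos'],s['qvel'].round(3),s['tcp_rot'])
im,d,P=grab('wrist'); s=r.sense(); print(s['eef_pos'],s['qvel'].round(3))
im,d,P=grab('wrist','w2'); 
def hub(im,P,guess,z=67,rad=14):
    g=cv2.cvtColor(im,cv2.COLOR_RGB2GRAY); u,v=guess
    print(g[int(v)-14:int(v)+15:2,int(u)-20:int(u)+21:2])
hub(im,P,(326,126))
dd=d[120:132,320:332]; print('depth hub',np.median(dd))
o,dr=ray(P,326,126); Rz=np.array(P['R'])[2]; print('pt from depth',(o+dr*np.median(dd)).round(1))
```

```text
[548.59791007   5.7599293  247.85269103] [-0.063 -0.021  0.044 -0.025  0.012 -0.039] [-3.14138578e+00 -5.87713075e-04  1.22412080e+00]
[547.5560467    4.06254997 247.70929958] [-0.045 -0.016  0.026 -0.009  0.003 -0.013]
[[231 231 230 232 231 231 233 182 217 215 217 219 218 214 214 213 215 228
  231 231 231]
 [230 230 230 229 232 230 209 210 217 213 218 220 218 216 212 215 217 178
  232 231 229]
 [233 230 231 231 230 230 217 210 214 218 218 219 213 214 211 215 217 192
  229 230 230]
 [230 231 229 232 230 231 224 208 217 218 218 220 215 213 214 212 213 220
  231 231 232]
 [232 232 230 231 231 234 163 209 218 212 219 220 213 217 211 214 214 212
  233 230 232]
 [229 231 228 230 233 232 174 211 219 215 217 220 218 214 211 211 214 216
  231 233 232]
 [230 233 231 231 229 231 208 205 218 212 221 220 217 213 213 216 208 234
  232 231 228]
 [232 232 231 229 232 232 232 233 215 213 221 219 217 211 215 208 226 230
  231 230 234]
 [232 233 231 230 231 232 230 231 218 221 214 218 218 213 197 178 222 232
  231 231 230]
 [231 231 229 231 229 231 230 231 232 232 222 210 178 203 228 233 230 231
  232 229 231]
 [232 230 229 230 229 230 231 231 231 230 232 230 232 231 233 230 232 232
  229 231 230]
 [229 232 232 230 232 233 231 231 230 231 231 233 230 233 231 230 229 229
  231 230 231]
 [231 231 229 230 231 231 231 230 231 231 231 231 229 231 232 231 234 230
  232 231 230]
 [231 231 231 231 230 231 232 231 231 231 232 230 229 231 232 229 232 230
  231 231 231]
 [231 232 232 231 231 229 232 233 232 234 229 233 232 229 230 231 231 232
  232 229 233]]
depth hub 291.69955
pt from depth [579.   73.8  67.9]
```

```bash
cat >> h.py <<'E'
def hubpix(im,u,v,w=22):
    g=cv2.cvtColor(im,cv2.COLOR_RGB2GRAY); u0,v0=int(u),int(v); s=g[v0-w:v0+w,u0-w:u0+w]
    m=((s>190)&(s<224)).astype(np.uint8); m=cv2.morphologyEx(m,cv2.MORPH_OPEN,np.ones((3,3)))
    n,l,st,c=cv2.connectedComponentsWithStats(m); k=1+np.argmax(st[1:,4]); return c[k]+[u0-w,v0-w],st[k]
E
python3 - <<'E'
from h import *
for i in range(4):
    im,d,P=grab('wrist'); s=r.sense()
    c,st=hubpix(im,326,120); print(s['eef_pos'].round(1),c.round(1),st,onplane(P,*c,67.5).round(1))
E
```

```text
[546.8   2.1 247.9] [329.6 116.4] [ 15   7  22  24 409] [583.7  78.6  67.5]
[546.7   1.7 248. ] [329.4 115.3] [ 14   6  23  24 413] [583.7  78.7  67.5]
[546.8   1.4 248.2] [329.  114.3] [ 14   5  22  23 403] [583.8  79.   67.5]
[546.9   1.4 248.3] [328.7 114.5] [ 14   6  22  22 390] [583.7  78.7  67.5]
```

drive_tool([
  [1.3, 0.2, 1.5, 0],
  [1.3, 0.2, 2.0, 0],
  [1.3, 0.2, 2.5, 0],
  [1.25, 0.2, 2.5, 0],
  [0, 0, 2.5, 0],
  [0, 0, 2.0, 0],
  [0, 0, 1.5, 0],
  [0, 0, 0.8, 0],
  [0, 0, 0, 0],
  [0, 0, 0, 0],
  [0, 0, 0, 0],
  [0, 0, 0, 0],
])

```text
clock: 3.45
eef_pos: [573.5, 48.0, 96.6]
tcp_rot: [3.14, -0.001, 1.219]
contact_force: [-0.7, 0.1, 0.7]
opening: -0.0
```

Run:
```python
from h import *
for i in range(2):
    im,d,P=grab('wrist','w3'); s=r.sense(); print(s['eef_pos'].round(2),s['contact_force'].round(2),s['tcp_rot'].round(3))
```

```text
[573.33  48.03  96.42] [-0.63  0.6   0.02] [ 3.14e+00 -1.00e-03  1.22e+00]
[573.24  48.1   96.3 ] [-0.52  0.6  -0.45] [ 3.14e+00 -1.00e-03  1.22e+00]
```

View pics/w3.png

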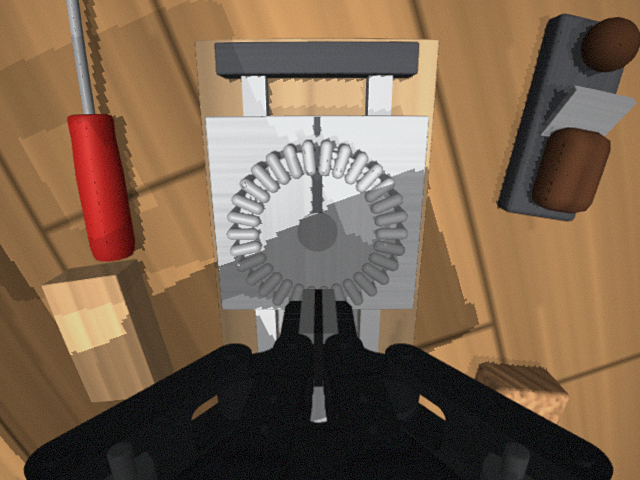

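Tips stand over the -x side of the ridge ring (318,290), and the hub is at (318,233). Next I press lightly.

drive_tool([
  [0, 0, 0.3, 0],
  [0, 0, 0.3, 0],
  [0, 0, 0.2, 0],
  [0, 0, 0.2, 0],
  [0, 0, 0, 0],
  [0, 0, 0, 0],
])

```text
clock: 4.05
eef_pos: [573.0, 48.1, 85.6]
tcp_rot: [3.141, -0.0, 1.22]
contact_force: [-1.4, -1.1, 6.5]
opening: 0.002
```

drive_tool([
  [0.11, 0.85, 0, 0],
  [0.33, 0.8, 0, 0],
  [0.52, 0.68, 0, 0],
  [0.68, 0.52, 0, 0],
  [0.8, 0.33, 0, 0],
  [0.85, 0.11, 0, 0],
  [0.85, -0.11, 0, 0],
  [0.8, -0.33, 0, 0],
  [0.68, -0.52, 0, 0],
  [0.52, -0.68, 0, 0],
  [0.33, -0.8, 0, 0],
  [0.11, -0.85, 0, 0],
])

```text
clock: 5.05
eef_pos: [596.8, 110.6, 86.1]
tcp_rot: [3.139, -0.002, 1.22]
contact_force: [1.6, -1.1, 6.2]
opening: 0.002
```

Run:
```python
from h import *
im,d,P=grab('wrist','w4'); s=r.sense(); print(s['eef_pos'].round(2),s['contact_force'].round(2),s['tcp_rot'].round(3))
im,d,P=grab('top','t4'); c=im[185:235,255:315]
a=cv2.resize(c[:,:,::-1],None,fx=8,fy=8,interpolation=cv2.INTER_CUBIC); w=cv2.imread('pics/w4.png')[60:480,160:480]
w=cv2.resize(w,(305,400)); cv2.imwrite('pics/m4.png',np.hstack([a,w]))
```

```text
[595.03 111.11  85.86] [1.47 2.3  7.06] [ 3.14e+00 -1.00e-03  1.22e+00]
```

View pics/m4.png

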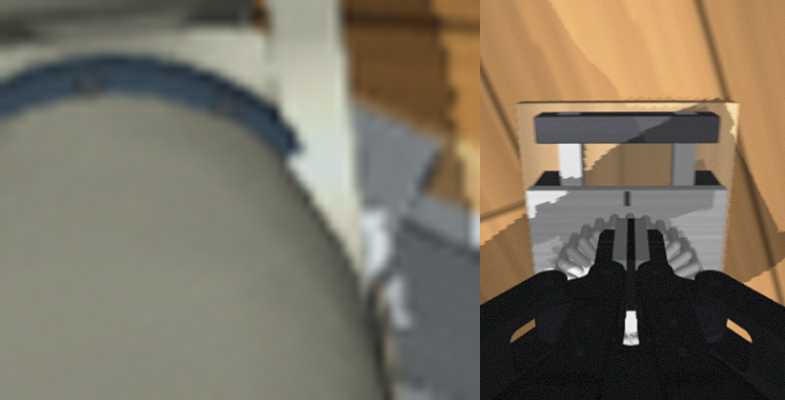

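The mark has left the +x side, but the hand hides it. I'll continue the second half turn and then look.

drive_tool([
  [-0.11, -0.85, 0, 0],
  [-0.33, -0.8, 0, 0],
  [-0.52, -0.68, 0, 0],
  [-0.68, -0.52, 0, 0],
  [-0.8, -0.33, 0, 0],
  [-0.85, -0.11, 0, 0],
  [-0.85, 0.11, 0, 0],
  [-0.8, 0.33, 0, 0],
  [-0.68, 0.52, 0, 0],
  [-0.52, 0.68, 0, 0],
  [-0.33, 0.8, 0, 0],
  [-0.11, 0.85, 0, 0],
])

```text
clock: 6.15
eef_pos: [572.5, 47.8, 85.6]
tcp_rot: [-3.141, -0.0, 1.22]
contact_force: [-1.4, 2.2, 6.2]
opening: 0.001
```

```bash
cat >> h.py <<'E'
TH=1.222; AX=np.array([583.5,79.3])
def wheelang(im,P,z=67,r0=11,r1=25,axis=AX,n=720):
    """darkest radial line on recessed disc -> jig angle (deg)"""
    g=cv2.cvtColor(im,cv2.COLOR_RGB2GRAY).astype(float); out=[]
    for a in np.arange(n)*2*np.pi/n:
        v=[]
        for q in np.linspace(r0,r1,15):
            u=proj(P,[*(axis+q*np.array([np.cos(TH+a),np.sin(TH+a)])),z]); v.append(g[int(round(u[1])),int(round(u[0]))])
        out.append(np.mean(v))
    return np.array(out)
E
python3 - <<'E'
from h import *
s=r.sense(); print(s['eef_pos'].round(2),s['contact_force'].round(2))
im,d,P=grab('wrist','w5'); 
c,st=hubpix(im,318,235,30); print('hub',c,onplane(P,*c,64).round(1))
o=wheelang(im,P,64,axis=onplane(P,*proj(P,[*AX,64]),64)[:2]); k=np.argsort(o)[:25]; print(sorted(k/2), o[k[0]].round(), np.median(o))
cv2.imwrite('pics/w5c.png',cv2.resize(im[120:350,190:450,::-1],None,fx=2,fy=2))
E
```

```text
[572.49  47.84  85.57] [-1.44  2.17  6.24]
hub [303.75874126 212.36363636] [581.2  90.7  64. ]
[np.float64(312.5), np.float64(313.0), np.float64(313.5), np.float64(314.0), np.float64(314.5), np.float64(315.0), np.float64(315.5), np.float64(316.0), np.float64(316.5), np.float64(317.0), np.float64(317.5), np.float64(318.0), np.float64(318.5), np.float64(319.0), np.float64(319.5), np.float64(320.0), np.float64(320.5), np.float64(321.0), np.float64(321.5), np.float64(322.0), np.float64(322.5), np.float64(323.0), np.float64(323.5), np.float64(324.0), np.float64(324.5)] 64.0 129.46666666666667
```

View pics/w5c.png

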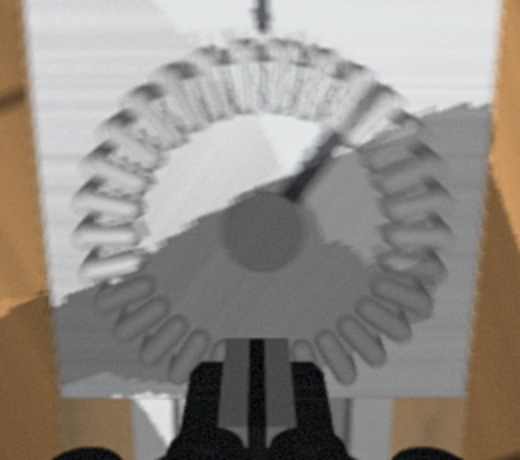

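The mark now points to jig angle 318.5° (picture shows it about 41° clockwise of +x), so the wheel turned 318.5° for 360° of finger travel. One more finger turn next.

drive_tool([
  [0.11, 0.85, 0, 0],
  [0.33, 0.8, 0, 0],
  [0.52, 0.68, 0, 0],
  [0.68, 0.52, 0, 0],
  [0.8, 0.33, 0, 0],
  [0.85, 0.11, 0, 0],
  [0.85, -0.11, 0, 0],
  [0.8, -0.33, 0, 0],
  [0.68, -0.52, 0, 0],
  [0.52, -0.68, 0, 0],
  [0.33, -0.8, 0, 0],
  [0.11, -0.85, 0, 0],
])

```text
clock: 7.2
eef_pos: [596.8, 110.6, 86.1]
tcp_rot: [3.139, -0.002, 1.22]
contact_force: [2.4, -0.8, 5.3]
opening: 0.002
```

drive_tool([
  [-0.11, -0.85, 0, 0],
  [-0.33, -0.8, 0, 0],
  [-0.52, -0.68, 0, 0],
  [-0.68, -0.52, 0, 0],
  [-0.8, -0.33, 0, 0],
  [-0.85, -0.11, 0, 0],
  [-0.85, 0.11, 0, 0],
  [-0.8, 0.33, 0, 0],
  [-0.68, 0.52, 0, 0],
  [-0.52, 0.68, 0, 0],
  [-0.33, 0.8, 0, 0],
  [-0.11, 0.85, 0, 0],
])

```text
clock: 8.2
eef_pos: [572.5, 47.9, 85.6]
tcp_rot: [-3.141, -0.0, 1.22]
contact_force: [-2.3, 1.4, 6.7]
opening: -0.003
```

```bash
cat > m.py <<'E'
from h import *
import sys
s=r.sense(); print(s['clock'],s['eef_pos'].round(2),s['contact_force'].round(2))
im,d,P=grab('wrist',sys.argv[1]); z=float(sys.argv[2])
o=wheelang(im,P,z); k=np.argsort(o)[:25]; print(sorted((k/2).tolist()), o[k[0]].round(), np.median(o))
E
python3 m.py w6 64
```

```text
8.2 [572.5   47.85  85.56] [-2.33  1.4   6.67]
[281.0, 281.5, 282.0, 282.5, 283.0, 283.5, 284.0, 284.5, 285.0, 285.5, 286.0, 286.5, 287.0, 287.5, 288.0, 288.5, 289.0, 289.5, 290.0, 290.5, 291.0, 291.5, 292.0, 292.5, 293.0] 50.0 125.23333333333332
```

The mark is at 287°, so the total is 647° and about 73° remain. I'll roll a further 75° of finger travel and measure again.

drive_tool([
  [0.11, 0.85, 0, 0],
  [0.33, 0.8, 0, 0],
  [0.52, 0.68, 0, 0],
  [0.68, 0.52, 0, 0],
  [0.8, 0.33, 0, 0],
  [0, 0, 0, 0],
  [0, 0, 0, 0],
  [0, 0, 0, 0],
])

```text
clock: 8.92
eef_pos: [612.0, 60.6, 85.9]
tcp_rot: [3.14, -0.001, 1.22]
contact_force: [0.2, 1.8, 6.9]
opening: -0.004
```

```bash
python3 m.py w7 64
```

```text
8.9167 [611.96  60.65  85.89] [0.22 1.8  6.92]
[0.0, 0.5, 1.0, 1.5, 2.0, 2.5, 3.0, 3.5, 4.0, 240.0, 242.0, 242.5, 243.0, 243.5, 244.0, 244.5, 245.0, 245.5, 246.5, 247.0, 354.5, 355.0, 358.5, 359.0, 359.5] 79.0 124.9
```

The mark is within a degree or two of the two-turn position. I'll lift straight up and return to the earlier viewing pose to compare with the starting picture.

drive_tool([
  [0, 0, -0.5, 0],
  [0, 0, -0.6, 0],
  [-0.8, -1.0, 0, 0],
  [-0.8, -1.0, 0, 0],
  [-0.8, -1.0, 0, 0],
  [-0.1, -0.2, 0, 0],
  [0, 0, 0, 0],
  [0, 0, 0, 0],
  [0, 0, 0, 0],
])

```text
clock: 9.72
eef_pos: [573.1, 47.8, 96.5]
tcp_rot: [3.141, -0.0, 1.22]
contact_force: [0.1, 0.6, -0.1]
opening: 0.0
```

Run:
```python
from h import *
s=r.sense(); print(s['clock'],s['eef_pos'].round(2),s['contact_force'].round(2))
im,d,P=grab('wrist','w8'); im0=cv2.imread('pics/w3.png')[:,:,::-1]
for a in (im0,im):
    g=cv2.cvtColor(a,cv2.COLOR_RGB2GRAY); rows=[]
    for v in range(170,212,4):
        rr=g[v,300:340].astype(float); w=np.clip(np.median(rr)-30-rr,0,None); rows.append((v,round((w@np.arange(300,340))/max(w.sum(),1),1)))
    print(rows)
    rr=g[118:134,300:340].astype(float); w=np.clip(150-rr,0,None); print('bridge line',(w.sum(0)@np.arange(300,340)/w.sum()).round(2))
cv2.imwrite('pics/cmp.png',np.hstack([cv2.resize(x[100:320,200:440,::-1],(400,367)) for x in(im0,im)]))
```

```text
9.7167 [573.11  47.83  96.5 ] [ 0.11  0.59 -0.06]
[(170, np.float64(312.8)), (174, np.float64(314.2)), (178, np.float64(318.1)), (182, np.float64(316.6)), (186, np.float64(317.2)), (190, np.float64(316.2)), (194, np.float64(316.9)), (198, np.float64(317.3)), (202, np.float64(318.6)), (206, np.float64(317.7)), (210, np.float64(317.2))]
bridge line 316.7
[(170, np.float64(314.2)), (174, np.float64(316.8)), (178, np.float64(317.5)), (182, np.float64(317.6)), (186, np.float64(317.6)), (190, np.float64(317.3)), (194, np.float64(317.8)), (198, np.float64(318.2)), (202, np.float64(319.2)), (206, np.float64(322.0)), (210, np.float64(317.5))]
bridge line 317.15
```

View pics/cmp.png

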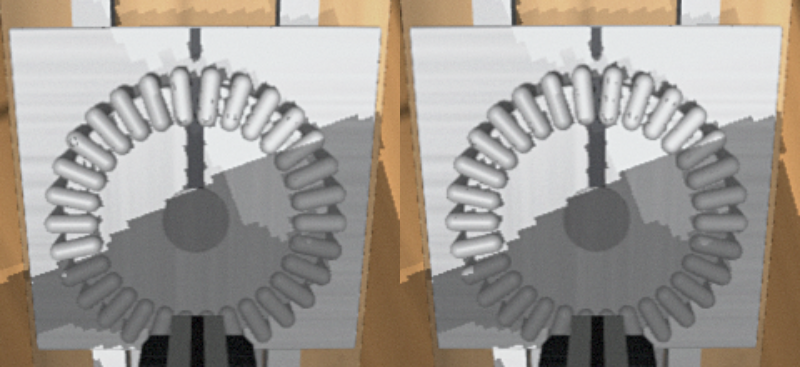

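Before and after match: the mark is in line with the bridge's dark line to about 1°, so two turns are done. The hand now goes back behind the block, above its top.

drive_tool([
  [-2.0, 0, -0.3, 0],
  [-3.5, 0, 0, 0],
  [-3.5, 0, 0, 0],
  [-3.5, 0, 0, 0],
  [-3.5, 0, 0, 0],
  [-2.5, 0, 0, 0],
  [-1.5, 0, 0, 0],
  [0, 0, 0, 0],
  [0, 0, 0, 0],
  [0, 0, 0, 0],
  [0, 0, 0, 0],
  [0, 0, 0, 0],
])

```text
clock: 10.77
eef_pos: [503.9, -139.3, 99.3]
tcp_rot: [3.142, -0.0, 1.221]
contact_force: [-0.5, -0.3, -0.2]
opening: 0.002
```

Run:
```python
from h import *
s=r.sense(); e=s['eef_pos']; X=np.array([np.cos(TH),np.sin(TH)]);Y=np.array([-X[1],X[0]])
J=lambda p:np.array([(p[:2]-AX)@X+80,(p[:2]-AX)@Y]).round(1)
print(e.round(1),'jig',J(e))
im,d,P=grab('wrist','w9')
h=cv2.cvtColor(im,cv2.COLOR_RGB2HSV)
u0,v0=proj(P,[*(AX+(-185)*X),62]); print(u0,v0)
m=cv2.inRange(h,(3,110,50),(14,255,220)); m[:, :240]=0; m[:,400:]=0
n,l,st,c=cv2.connectedComponentsWithStats(m)
for k in range(1,n):
    if st[k,4]>150: x,y,w,hh,a=st[k]; print(st[k],[J(onplane(P,*q,62)) for q in((x,y),(x+w,y),(x,y+hh),(x+w,y+hh))])
```

```text
[ 503.9 -139.3   99.3] jig [-1.526e+02  1.000e-01]
319.4279038919283 194.75452246134725
[ 272  165   98   50 4542] [array([-91.5,  21.1]), array([-91.6, -22.5]), array([-114.5,   22. ]), array([-114.5,  -23.5])]
```

View pics/w9.png

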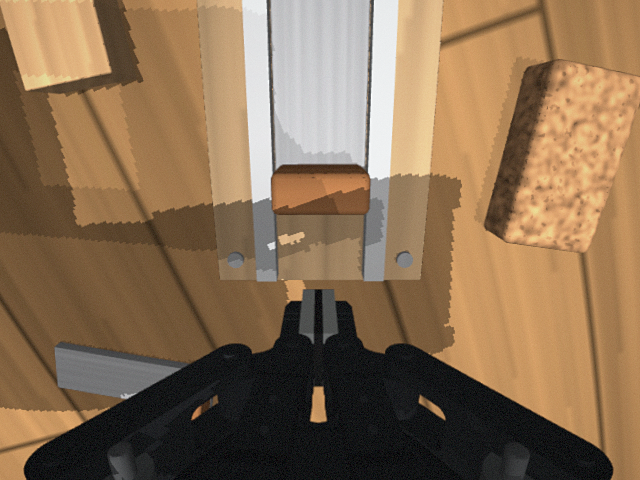

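The block's back face is at jig x ≈ -114.5, centred on the track. In the picture it spans (272–370, 165–215), the fingertips at (318,290) are behind it, and the bed there is clear. Descend and push.

drive_tool([
  [0, 0, 1.0, 0],
  [0, 0, 1.5, 0],
  [0, 0, 1.5, 0],
  [0, 0, 1.0, 0],
  [0, 0, 0, 0],
  [0, 0, 0, 0],
  [0.7, 0, 0, 0],
  [0.7, 0, 0, 0],
  [0.4, 0, 0, 0],
  [0.4, 0, 0, 0],
  [0.4, 0, 0, 0],
  [0.4, 0, 0, 0],
])

```text
clock: 11.82
eef_pos: [514.1, -111.8, 49.7]
tcp_rot: [3.141, 0.0, 1.22]
contact_force: [-1.1, -3.7, 3.1]
opening: -0.002
```

drive_tool([
  [0.6, 0, 0, 0],
  [0.7, 0, 0, 0],
  [0.7, 0, 0, 0],
  [0.7, 0, 0, 0],
  [0.7, 0, 0, 0],
  [0.7, 0, 0, 0],
  [0.7, 0, 0, 0],
  [0.7, 0, 0, 0],
  [0.7, 0, 0, 0],
  [0.6, 0, 0, 0],
  [0.5, 0, 0, 0],
  [0.4, 0, 0, 0],
])

```text
clock: 12.82
eef_pos: [540.4, -39.1, 49.3]
tcp_rot: [-3.141, 0.0, 1.22]
contact_force: [-1.6, -3.2, 3.2]
opening: 0.001
```

drive_tool([
  [0.4, 0, 0, 0],
  [0.4, 0, 0, 0],
  [0.4, 0, 0, 0],
  [0.4, 0, 0, 0],
  [0.2, 0, 0, 0],
  [0.2, 0, 0, 0],
  [0.1, 0, 0, 0],
  [0.1, 0, 0, 0],
  [0.1, 0, 0, 0],
  [0, 0, 0, 0],
  [0, 0, 0, 0],
])

```text
clock: 13.73
eef_pos: [548.2, -17.9, 49.2]
tcp_rot: [-3.142, -0.0, 1.22]
contact_force: [-0.4, -1.2, 2.6]
opening: 0.001
```

drive_tool([
  [0.1, 0, 0, 0],
  [0.1, 0, 0, 0],
  [0.1, 0, 0, 0],
  [0.1, 0, 0, 0],
  [0, 0, 0, 0],
  [0, 0, 0, 0],
])

```text
clock: 14.23
eef_pos: [548.5, -16.7, 49.2]
tcp_rot: [-3.141, 0.004, 1.221]
contact_force: [-5.3, -20.8, 5.1]
opening: -0.003
```

The force jumped to 21 N at TCP jig x ≈ -22 (expected about -21), so the slide is on the end stop. I'll back off and lift clear.

drive_tool([
  [-0.3, 0, 0, 0],
  [-0.5, 0, 0, 0],
  [-1.0, 0, 0, 0],
  [-2.0, 0, 0, 0],
  [-1.0, 0, -0.5, 0],
  [0, 0, -2.0, 0],
  [0, 0, -3.5, 0],
  [0, 0, -3.5, 0],
  [0, 0, -3.5, 0],
  [0, 0, -2.0, 0],
  [0, 0, 0, 0],
  [0, 0, 0, 0],
])

```text
clock: 15.23
eef_pos: [533.6, -59.6, 200.7]
tcp_rot: [3.139, -0.001, 1.219]
contact_force: [-0.9, 0.0, -0.0]
opening: 0.001
```

drive_tool([
  [-2.0, 2, 0, 0],
  [-3.5, 2, 0, 0],
  [-3.5, 2, 0, 0],
  [-3.5, 2, 0, 0],
  [-3.5, 2, 0, 0],
  [-3.5, 2, 0, 0],
  [-3.5, 2, 0, 0],
  [-2, 1, 0, 0],
  [-1, 0.5, 0, 0],
  [0, 0, 0, 0],
  [0, 0, 0, 0],
  [0, 0, 0, 0],
])

```text
clock: 16.23
eef_pos: [588.7, -355.1, 198.5]
tcp_rot: [-3.14, -0.001, 1.221]
contact_force: [0.1, 0.4, 0.7]
opening: -0.003
```

Run:
```python
from h import *
s=r.sense(); print(s['clock'],s['eef_pos'].round(1),s['contact_force'].round(2))
im,d,P=grab('top','t9')
a=cv2.resize(im[175:280,240:385,::-1],None,fx=5,fy=5,interpolation=cv2.INTER_CUBIC); cv2.imwrite('pics/t9c.png',a)
b=cv2.imread('pics/top0.png'); df=(abs(b[:,:,::-1].astype(int)-im).max(2)>60).astype(np.uint8)
n,l,st,c=cv2.connectedComponentsWithStats(df); print([x.tolist() for x in st[1:] if x[4]>25])
```

```text
16.2333 [ 588.7 -355.1  198.5] [0.07 0.44 0.71]
[[393, 135, 139, 188, 10886], [208, 214, 210, 234, 10627], [382, 241, 29, 42, 262], [460, 272, 19, 35, 87], [300, 313, 309, 167, 21959], [570, 318, 70, 66, 2128], [473, 333, 16, 6, 52], [263, 358, 13, 10, 64], [248, 369, 20, 28, 238], [281, 380, 19, 11, 133], [608, 381, 32, 29, 425], [562, 382, 7, 23, 111], [264, 384, 16, 11, 117], [451, 389, 14, 11, 73], [285, 397, 32, 18, 321], [208, 404, 7, 14, 26], [335, 412, 16, 45, 313], [248, 417, 23, 41, 205], [375, 435, 11, 26, 59], [321, 453, 27, 27, 228], [384, 462, 7, 18, 32]]
```

View pics/t9c.png

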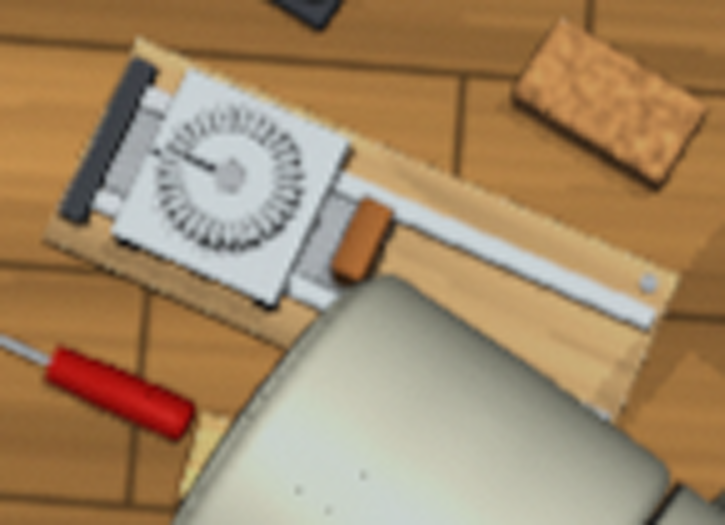

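The plate shows between bridge and end stop, up to the stop's face. The mark is in line, the bystanders in view haven't moved, and the hand is clear with about zero force.

```bash
python3 -c "
from rig import r,job
s=r.sense();print(s['contact_force'],abs(s['qvel']).max());job.sign_off()"
```

```text
[-0.4363739  -0.1450303   0.52469584] 0.008814292807836365
the job is handed in; nothing more can be done
```

I loosened the lock wheel by two full turns counterclockwise, then pushed the slide home onto the end stop. The job is handed in at about 16 s on the robot's clock, well inside the 64 s limit.

- **Wheel:** I pressed the shut fingertips on the ridges at about 6.5 N and rolled them round the rim. The wheel lagged the finger by about 10%, so I measured the mark as I went. It stood at 318°, then 647°, and ended back in line with the bridge's dark line to about 1°.
- **Slide:** I pushed it by the back of its wooden block. The force rose to 21 N with the tool at jig x of about -22 mm, where about -21 mm was expected. The last picture shows the plate up against the end stop, but I did not measure that gap separately.
- **Hand and surroundings:** The hand is clear, with contact force about zero. The cork block and screwdriver look unmoved, and the visible parts of the plane and offcut do too. I did not check the rasp, bottle and mug separately in the last picture, where the arm hides part of the bench.
- **One disagreement:** The first wrist-camera estimate of the wheel axis was about 5 mm off the top-camera one because the arm was still settling. Once it settled, they agreed to under 2 mm.

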